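# Gauge the pole pieces and box them by thickness

### The job

Slide the cover of the grading box fully open, then pinch each loose pole piece across its upright tongue to gauge it and stand it on its foot in its proper bay: thin (9 mm) in the one-stud bay on the right as seen from the box's front, medium (12.5 mm) in the middle two-stud bay, thick (16 mm) in the three-stud bay on the left. When every pole piece on the cart is boxed, slide the cover fully shut. Leave the other things on the cart where they are.

Things in the scene. Friction and masses are not known exactly. Their poses are not given: they have to be found in the camera images.
- box: grey steel grading box, fixed: 242 (x) x 248 (y) mm. Three bays side by side along y under a sliding cover, which rides on a 52 mm high post at each front corner and on 52 mm high side walls (6 thick) behind the bays, x = 60 to 180 mm. x points from the front wall back along the cover's slide, +y is the left seen from the front. Origin on the cart top under the middle bay's centre.
- bay_one (a point): centre of the floor (5 mm above the cart top) of the one-stud bay (right, -y; one brass stud on the front wall), for thin pole pieces. Axes as the box's. Each bay is 116 (x) x 76 (y) mm inside; all walls and dividers round the bays rise 14 mm above the floor (dividers 4 mm thick), save the front corner posts (10 x 6 mm).
- bay_two (a point): centre of the floor of the middle bay (two studs): for the medium pole pieces. Axes parallel to the box's.
- bay_three (a point): centre of the floor of the three-stud bay (left, +y side): for the thick pole pieces. Axes parallel to the box's.
- cover (a joint): the box's flat sliding cover, 124 mm (x) by 254 mm (y) by 5 mm, underside 53 mm above the cart top (a standing pole piece in a bay clears it by 10 mm): 0 m = shut over the bays, 0.118 m = fully open, slid along the box's +x. About 2 N of friction; stays where left.
- cover_grip (a point): middle of the cover's grip, an upright bar 14 mm (x) by 50 mm (y) by 24 mm high on the middle of the cover; the point is 70 mm above the cart top, 12 mm above the cover's top. Moves with the cover.
- pole_1: loose steel pole piece (up to six, some absent; its number says nothing of its size), an inverted T: foot 44 (x) x 40 (y) x 10 mm high, on its middle an upright tongue 32 mm (x), 28 high; 38 over all. All alike but for the tongue's thickness along y: 9 (thin), 12.5 (medium) or 16 mm (thick). 0.19 kg. Origin at the centre of the foot's underside, z up the tongue.
- pole_2: loose steel pole piece (up to six, some absent; its number says nothing of its size), an inverted T: foot 44 (x) x 40 (y) x 10 mm high, on its middle an upright tongue 32 mm (x), 28 high; 38 over all. All alike but for the tongue's thickness along y: 9 (thin), 12.5 (medium) or 16 mm (thick). 0.19 kg. Origin at the centre of the foot's underside, z up the tongue.
- pole_3: loose steel pole piece (up to six, some absent; its number says nothing of its size), an inverted T: foot 44 (x) x 40 (y) x 10 mm high, on its middle an upright tongue 32 mm (x), 28 high; 38 over all. All alike but for the tongue's thickness along y: 9 (thin), 12.5 (medium) or 16 mm (thick). 0.19 kg. Origin at the centre of the foot's underside, z up the tongue.
- pole_4: loose steel pole piece (up to six, some absent; its number says nothing of its size), an inverted T: foot 44 (x) x 40 (y) x 10 mm high, on its middle an upright tongue 32 mm (x), 28 high; 38 over all. All alike but for the tongue's thickness along y: 9 (thin), 12.5 (medium) or 16 mm (thick). 0.19 kg. Origin at the centre of the foot's underside, z up the tongue.
- pole_5: loose steel pole piece (up to six, some absent; its number says nothing of its size), an inverted T: foot 44 (x) x 40 (y) x 10 mm high, on its middle an upright tongue 32 mm (x), 28 high; 38 over all. All alike but for the tongue's thickness along y: 9 (thin), 12.5 (medium) or 16 mm (thick). 0.19 kg. Origin at the centre of the foot's underside, z up the tongue.
- pole_6: loose steel pole piece (up to six, some absent; its number says nothing of its size), an inverted T: foot 44 (x) x 40 (y) x 10 mm high, on its middle an upright tongue 32 mm (x), 28 high; 38 over all. All alike but for the tongue's thickness along y: 9 (thin), 12.5 (medium) or 16 mm (thick). 0.19 kg. Origin at the centre of the foot's underside, z up the tongue.
- spark_plug: bystander, to be left alone: spark plug with cream porcelain, 64 mm long, lying; origin at its threaded end
- rotor_arm: bystander, to be left alone: rotor arm, black hub 22 mm across, 16 mm high, with a copper blade; origin under the hub
- cam_ring: bystander, to be left alone: blued steel cam ring 40 mm across, 12 mm high; origin under its centre
- gauge_case: bystander, to be left alone: chrome feeler gauge case 85 x 20 x 12 mm; origin under its centre
- screwdriver: bystander, to be left alone: screwdriver lying; origin under its middle
- oil_can: bystander, to be left alone: green oil can 52 mm across, 85 mm high; origin under its centre
- screw_dish: bystander, to be left alone: steel screw dish 70 mm across, 25 mm high; origin under its centre
Things that resemble listed ones, but are neither listed nor needed, are in the scene too. Leave any purple look-alike of the pole_2 alone.

How it is judged:
On the way, in this order (a step that is already met when the one before it is completed fails the run):
1. the cover is slid fully open (value of joint cover above 0.108 m), for 0.2 s.
2. with the cover open, every pole piece present stands in the bay of its thickness (x of pole_1 in the frame of bay_two between -0.058 and 0.058 m and z of each of pole_1, pole_2, pole_3, pole_4, pole_5, pole_6 in the frame of bay_two below 0.006 m and angle between each of pole_1, pole_2, pole_3, pole_4, pole_5, pole_6's own z axis and vertical below 0.15 rad and ((y of pole_1_c1 in the frame of pole_1 between 0 and 0.0027 m and y of pole_1 in the frame of bay_two between -0.118 and -0.042 m) or (y of pole_1_c1 in the frame of pole_1 between 0.0027 and 0.0036 m and y of pole_1 in the frame of bay_two between -0.038 and 0.038 m) or (y of pole_1_c1 in the frame of pole_1 between 0.0036 and 0.01 m and y of pole_1 in the frame of bay_two between 0.042 and 0.118 m)) and x of pole_2 in the frame of bay_two between -0.058 and 0.058 m and ((y of pole_2_c1 in the frame of pole_2 between 0 and 0.0027 m and y of pole_2 in the frame of bay_two between -0.118 and -0.042 m) or (y of pole_2_c1 in the frame of pole_2 between 0.0027 and 0.0036 m and y of pole_2 in the frame of bay_two between -0.038 and 0.038 m) or (y of pole_2_c1 in the frame of pole_2 between 0.0036 and 0.01 m and y of pole_2 in the frame of bay_two between 0.042 and 0.118 m)) and x of pole_3 in the frame of bay_two between -0.058 and 0.058 m and ((y of pole_3_c1 in the frame of pole_3 between 0 and 0.0027 m and y of pole_3 in the frame of bay_two between -0.118 and -0.042 m) or (y of pole_3_c1 in the frame of pole_3 between 0.0027 and 0.0036 m and y of pole_3 in the frame of bay_two between -0.038 and 0.038 m) or (y of pole_3_c1 in the frame of pole_3 between 0.0036 and 0.01 m and y of pole_3 in the frame of bay_two between 0.042 and 0.118 m)) and x of pole_4 in the frame of bay_two between -0.058 and 0.058 m and ((y of pole_4_c1 in the frame of pole_4 between 0 and 0.0027 m and y of pole_4 in the frame of bay_two between -0.118 and -0.042 m) or (y of pole_4_c1 in the frame of pole_4 between 0.0027 and 0.0036 m and y of pole_4 in the frame of bay_two between -0.038 and 0.038 m) or (y of pole_4_c1 in the frame of pole_4 between 0.0036 and 0.01 m and y of pole_4 in the frame of bay_two between 0.042 and 0.118 m)) and x of pole_5 in the frame of bay_two between -0.058 and 0.058 m and ((y of pole_5_c1 in the frame of pole_5 between 0 and 0.0027 m and y of pole_5 in the frame of bay_two between -0.118 and -0.042 m) or (y of pole_5_c1 in the frame of pole_5 between 0.0027 and 0.0036 m and y of pole_5 in the frame of bay_two between -0.038 and 0.038 m) or (y of pole_5_c1 in the frame of pole_5 between 0.0036 and 0.01 m and y of pole_5 in the frame of bay_two between 0.042 and 0.118 m)) and x of pole_6 in the frame of bay_two between -0.058 and 0.058 m and ((y of pole_6_c1 in the frame of pole_6 between 0 and 0.0027 m and y of pole_6 in the frame of bay_two between -0.118 and -0.042 m) or (y of pole_6_c1 in the frame of pole_6 between 0.0027 and 0.0036 m and y of pole_6 in the frame of bay_two between -0.038 and 0.038 m) or (y of pole_6_c1 in the frame of pole_6 between 0.0036 and 0.01 m and y of pole_6 in the frame of bay_two between 0.042 and 0.118 m)) and value of joint cover above 0.09 m), for 0.2 s.
At the end, for the whole second after the job is handed in: Every pole piece present stands at rest on its foot (within 0.15 rad of upright, foot within 6 mm of the floor, centre inside the bay) in the bay of its thickness (the offset of geom pole_N_c1 is a quarter of the tongue's thickness), and the cover is shut to within 6 mm (x of pole_1 in the frame of bay_two between -0.058 and 0.058 m and z of each of pole_1, pole_2, pole_3, pole_4, pole_5, pole_6 in the frame of bay_two below 0.006 m and angle between each of pole_1, pole_2, pole_3, pole_4, pole_5, pole_6's own z axis and vertical below 0.15 rad and ((y of pole_1_c1 in the frame of pole_1 between 0 and 0.0027 m and y of pole_1 in the frame of bay_two between -0.118 and -0.042 m) or (y of pole_1_c1 in the frame of pole_1 between 0.0027 and 0.0036 m and y of pole_1 in the frame of bay_two between -0.038 and 0.038 m) or (y of pole_1_c1 in the frame of pole_1 between 0.0036 and 0.01 m and y of pole_1 in the frame of bay_two between 0.042 and 0.118 m)) and x of pole_2 in the frame of bay_two between -0.058 and 0.058 m and ((y of pole_2_c1 in the frame of pole_2 between 0 and 0.0027 m and y of pole_2 in the frame of bay_two between -0.118 and -0.042 m) or (y of pole_2_c1 in the frame of pole_2 between 0.0027 and 0.0036 m and y of pole_2 in the frame of bay_two between -0.038 and 0.038 m) or (y of pole_2_c1 in the frame of pole_2 between 0.0036 and 0.01 m and y of pole_2 in the frame of bay_two between 0.042 and 0.118 m)) and x of pole_3 in the frame of bay_two between -0.058 and 0.058 m and ((y of pole_3_c1 in the frame of pole_3 between 0 and 0.0027 m and y of pole_3 in the frame of bay_two between -0.118 and -0.042 m) or (y of pole_3_c1 in the frame of pole_3 between 0.0027 and 0.0036 m and y of pole_3 in the frame of bay_two between -0.038 and 0.038 m) or (y of pole_3_c1 in the frame of pole_3 between 0.0036 and 0.01 m and y of pole_3 in the frame of bay_two between 0.042 and 0.118 m)) and x of pole_4 in the frame of bay_two between -0.058 and 0.058 m and ((y of pole_4_c1 in the frame of pole_4 between 0 and 0.0027 m and y of pole_4 in the frame of bay_two between -0.118 and -0.042 m) or (y of pole_4_c1 in the frame of pole_4 between 0.0027 and 0.0036 m and y of pole_4 in the frame of bay_two between -0.038 and 0.038 m) or (y of pole_4_c1 in the frame of pole_4 between 0.0036 and 0.01 m and y of pole_4 in the frame of bay_two between 0.042 and 0.118 m)) and x of pole_5 in the frame of bay_two between -0.058 and 0.058 m and ((y of pole_5_c1 in the frame of pole_5 between 0 and 0.0027 m and y of pole_5 in the frame of bay_two between -0.118 and -0.042 m) or (y of pole_5_c1 in the frame of pole_5 between 0.0027 and 0.0036 m and y of pole_5 in the frame of bay_two between -0.038 and 0.038 m) or (y of pole_5_c1 in the frame of pole_5 between 0.0036 and 0.01 m and y of pole_5 in the frame of bay_two between 0.042 and 0.118 m)) and x of pole_6 in the frame of bay_two between -0.058 and 0.058 m and ((y of pole_6_c1 in the frame of pole_6 between 0 and 0.0027 m and y of pole_6 in the frame of bay_two between -0.118 and -0.042 m) or (y of pole_6_c1 in the frame of pole_6 between 0.0027 and 0.0036 m and y of pole_6 in the frame of bay_two between -0.038 and 0.038 m) or (y of pole_6_c1 in the frame of pole_6 between 0.0036 and 0.01 m and y of pole_6 in the frame of bay_two between 0.042 and 0.118 m)) and linear speed of each of pole_1, pole_2, pole_3, pole_4, pole_5, pole_6 below 0.02 m/s and value of joint cover below 0.006 m); the robot touches nothing.
It fails at once if another thing on the cart is moved more than 40 mm (distance of any of spark_plug, rotor_arm, cam_ring, gauge_case, screwdriver, oil_can, screw_dish from where it was at the start of the episode above 0.04 m).
Of pole_1, pole_2, pole_3, pole_4, pole_5, pole_6 only 4 to 6 are there at a start; the rules pass over those that are not, and their reading is None.
At some moment in a run one of pole_1, pole_2, pole_3, pole_4, pole_5, pole_6 may be knocked a few centimetres aside while the robot is not near it.
Once in a run the grip may slacken for a moment while it holds something.
It also fails if it takes over 210 s, if anything falls off the work surface, if the arm or the gripper's body presses on something with over 40 N, if the wrist force passes 120 N, or if a joint passes its speed limit or range.

### The arm

A 6-joint arm with a two-finger parallel gripper is mounted at the origin on the work surface. World frame = base frame: x ahead of the robot, y to its left, z up, the work surface at z = 0. Lengths are in m, angles in rad, forces in N, time in s.
With the tool pointing down it reaches from about 0.375 to 0.9 m from the base axis. Payload 3.1 kg.
Tool frame: the origin (TCP) lies between the finger pads; the fingertips stand 22 mm ahead of it and the grasp point (between the pads) lies 3 mm ahead of it; z points along the fingers, y is the line along which they close (so a half turn about z gives the same grasp; the last joint's range is limited). The gripper opens to 87 mm and grips with 3 to 60 N. Pads are 19 mm wide; open, the fingers measure 117 mm over their backs; the gripper's body (75 mm by 190 mm) begins 51 mm behind the grasp point.
Start: joints at [0.928, 0.527, 1.433, -0, 1.181, -0.178], TCP at [0.28, 0.559, 0.224] pointing down, gripper open.
Joint ranges: [-3.08, 3.08], [-0.75, 2.2], [0.22, 2.44], [-1.43, 4.57], [0, 2.65], [-2.85, 2.85]. Speed limits (rad/s): [2.79, 2.79, 3.14, 3.14, 3.14, 3.14].

### API

Orientations are given as a unit quaternion [x, y, z, w].
In Python, from rig import robot gives the robot as it stands.
- The arm moves only by the tool move_arm, never from a script. Its argument "series" is text: rows parted by semicolons, each of 6 numbers parted by spaces: the shift along the tool's x, y, z in mm, then the turn, a rotation vector about the tool's x, y, z in degrees. In form: dx dy dz ax ay az; .... A call has 1 to 8 rows; each row is the pose to reach, as a shift and turn from the pose commanded when the call began, along the tool's axes at that moment; what a row does not reach only later rows make up. A row lasts 1/12 s, in which the tool goes at most 41.7 mm and 7.16 degrees, less where a joint would pass 70% of its speed; a pose out of reach is approached as far as the arm can. A call with a gripper value outside its range is refused whole. "jaw" is the opening, from 0 (shut) to 1 (fully open), set as the call begins (left out, the last holds). The fingers move at their own pace and stop on an object; "newtons" is the grip in N (left out, the last holds). Time passes only in rows, so rows that repeat a pose let the fingers close. It gives the time, the measured TCP pose, the force, the opening and the grip force at its end, in the units of the state.
- robot.get_obs(): the state, without advancing time (a new reading comes with each control period).
- robot.camera(name): name is "scene" or "top"; returns a dict with "img" (400x640x3 uint8, red, green, blue), "mtx" (3x3 intrinsics, pixels), "world_to_cam" (4x4, takes a point from world to camera coordinates). Camera axes: x right, y down, z forward; pixel columns grow to the right and rows downward; lengths in m; the calibration is good to about 2 mm. A picture is of the moment at which its call begins. There is no depth.
- robot.hand_in(): hands the job in; it is judged then, once.
Trained networks look in a picture, given as the dict that the camera call returned (one of the last four; its "shot" number tells which), for a name from the list of things; names that differ only in an ending like _2 or _b are one class to them, and where a whole thing is asked for, a point or a joint stands for the part that bears it (a point fixed in the world has none). Each returns a list of dicts, best first, with "p" (0 to 1); they miss things now and then, are a little off and sometimes report something else, mostly with a low value. They report only what shows in the picture. A call takes as long as a camera call. They do not tell look-alikes from the thing itself.
- robot.search_frame(picture, thing): "xyz" ([x, y, z] in m, in world coordinates, good to about 4 mm: the middle of the surface that is visible of it).
- robot.tip_of(picture, thing): "xyz" ([x, y, z] in m, in world coordinates, good to about 4 mm: a listed point, or the origin of a listed thing).
The state is a dict: "time": time; "q": joint angles; "joint_velocities": joint speeds; "joint_torque": joint torques, N m; "position": TCP position; "tool_rot": TCP orientation; "ft_force": force on the tool from outside, world axes, zero at the start; "moment": the same for the moment, N m; "grip_width": finger opening in m; "grip_force": force on a finger pad.
Only numpy, scipy, OpenCV 4.12 (cv2) and the standard library are available. Lean on these libraries where they do the work, as an engineer would, in place of code of your own. Each camera call takes 0.05 s, during which the arm holds its last target. There are 200 camera calls.

## Working session

There is one attempt and no reset: what is moved stays moved. The work goes in short steps, Python scripts to look and compute and a tool call to move; the robot and the scene stay as the last step left them, time stands still between calls to the robot, and variables do not carry over. Pictures are saved under pics/ and viewed, at most 14 in all, crops included, and the job is handed in when it is done.

Besides the shell and the picture viewer there is one more tool, called as name(argument=value, ...) on one line, values as JSON. move_arm: Moves the arm, as the interface text tells. Its arguments: {"type":"object","properties":{"series":{"type":"string"},"jaw":{"type":"number"},"newtons":{"type":"number"}},"required":["series"]}

```bash
ls; mkdir -p pics
cat > h.py <<'E'
import numpy as np, cv2, json
from rig import robot
from scipy.spatial.transform import Rotation as R
def snap(n,name):
    c=robot.camera(n); cv2.imwrite(f'pics/{name}.png',c['img'][:,:,::-1]); return c
def pix(c,p):
    q=c['world_to_cam']@np.r_[p,1]; u=c['mtx']@q[:3]; return u[:2]/u[2]
def back(c,uv,z):
    W=c['world_to_cam'];d=W[:3,:3].T@np.linalg.inv(c['mtx'])@np.r_[uv,1]; o=-W[:3,:3].T@W[:3,3]
    return o+d*(z-o[2])/d[2]
def tool(p,o=None):
    "world point -> shift along tool axes in mm"
    o=o or robot.get_obs(); return R.from_quat(o['tool_rot']).inv().apply(np.array(p)-o['position'])*1000
E
python3 - <<'E'
from h import *
o=robot.get_obs(); print(o['position'],o['tool_rot'],R.from_quat(o['tool_rot']).as_matrix().round(3).tolist(),o['time'])
for n in ('top','scene'):
    c=snap(n,n+'0')
    for t in ['pole_1','cover_grip','bay_one','bay_two','bay_three','box','spark_plug','rotor_arm','cam_ring','gauge_case','screwdriver','oil_can','screw_dish']:
        for r in robot.tip_of(c,t): print(n,t,np.round(r['xyz'],3),round(r['p'],2),pix(c,r['xyz']).round())
E
```

```text
pics
[0.27913501 0.55837164 0.22257984] [ 2.29825342e-01  9.73231277e-01 -1.00848381e-03 -4.20020466e-04] [[-0.894, 0.447, -0.001], [0.447, 0.894, -0.002], [0.0, -0.002, -1.0]] 0.0
top pole_1 [ 0.652 -0.163 -0.004] 0.71 [401. 160.]
top pole_1 [ 0.449 -0.319  0.003] 0.69 [457. 233.]
top pole_1 [0.587 0.011 0.   ] 0.62 [339. 181.]
top pole_1 [ 0.46  -0.216 -0.001] 0.61 [419. 228.]
top pole_1 [ 0.607 -0.323  0.002] 0.58 [458. 177.]
top pole_1 [ 0.587 -0.082 -0.003] 0.51 [372. 182.]
top pole_1 [ 0.471 -0.081  0.002] 0.5 [371. 223.]
top pole_1 [ 0.721 -0.329 -0.002] 0.45 [459. 138.]
top pole_1 [0.282 0.42  0.   ] 0.38 [191. 285.]
top cover_grip [0.51  0.22  0.071] 0.95 [261. 204.]
top bay_one [0.49  0.138 0.002] 0.85 [293. 214.]
top bay_three [0.473 0.302 0.006] 0.68 [235. 218.]
top box [ 0.48   0.22  -0.002] 0.55 [265. 217.]
top spark_plug [ 0.362 -0.05   0.016] 0.41 [360. 262.]
top rotor_arm [0.478 0.218 0.001] 0.54 [265. 217.]
top rotor_arm [ 0.36  -0.051  0.018] 0.51 [360. 262.]
top rotor_arm [ 0.528 -0.143 -0.   ] 0.39 [393. 203.]
top cam_ring [ 0.532 -0.257 -0.   ] 0.66 [434. 203.]

[... 753 characters left out ...]
r_grip [ 0.534 -0.259  0.001] 0.32 [247. 293.]
scene bay_one [0.487 0.142 0.006] 0.9 [323. 189.]
scene box [ 0.48   0.218 -0.003] 0.75 [333. 178.]
scene spark_plug [ 0.362 -0.052  0.015] 0.62 [245. 210.]
scene spark_plug [0.487 0.142 0.006] 0.34 [323. 189.]
scene rotor_arm [ 0.719 -0.333 -0.   ] 0.67 [301. 362.]
scene rotor_arm [ 0.53  -0.141 -0.003] 0.48 [278. 259.]
scene cam_ring [ 0.533 -0.257  0.003] 0.61 [247. 292.]
scene gauge_case [ 0.717 -0.036  0.   ] 0.55 [369. 260.]
scene screwdriver [ 0.721 -0.332 -0.002] 0.89 [302. 363.]
scene oil_can [0.29  0.421 0.001] 0.94 [315. 133.]
scene oil_can [ 0.447 -0.322 -0.004] 0.66 [197. 298.]
scene screw_dish [ 0.307 -0.293  0.004] 0.9 [161. 262.]
```

Run:
```python
import cv2
a=cv2.imread('pics/top0.png')[110:310,170:490]; cv2.imwrite('pics/top0c.png',cv2.resize(a,(800,500),interpolation=cv2.INTER_CUBIC))
a=cv2.imread('pics/scene0.png')[110:390,140:440]; cv2.imwrite('pics/scene0c.png',cv2.resize(a,(640,597),interpolation=cv2.INTER_CUBIC))
```

```text
(no output)
```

View pics/top0c.png

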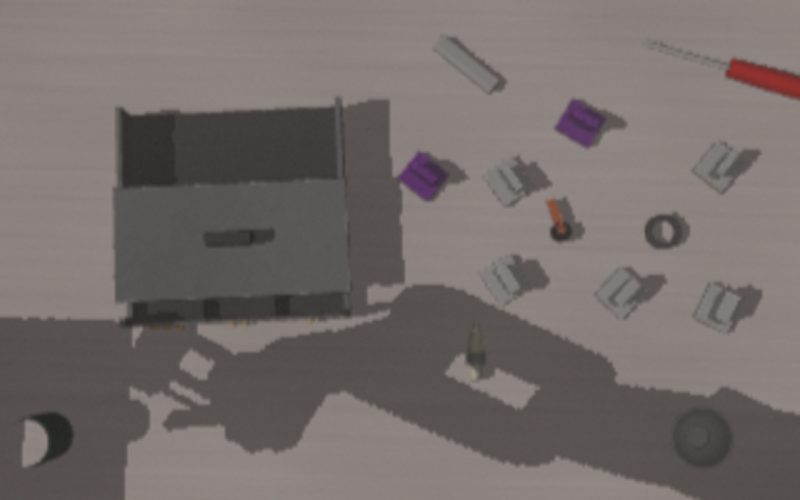

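View pics/scene0c.png

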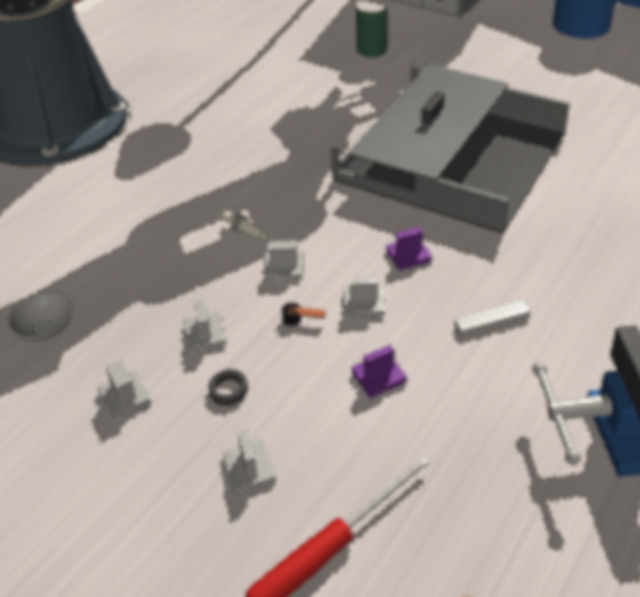

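The crops show five grey pole pieces: top-image px (457,233), (419,228), (458,177), (372,182) and (371,223). There are also two purple look-alikes at (339,181) and (401,160), which stay put. The cover is about 30 mm open, and the box has a small yaw.

Next I fit the yaw of each pole piece and the box with projected wireframes.

```bash
cat > fit.py <<'E'
from h import *
def boxpts(cx,cy,z0,z1,a,b): return [np.array([cx+sx*a/2,cy+sy*b/2,z]) for z in(z0,z1) for sx,sy in((-1,-1),(1,-1),(1,1),(-1,1))]
E12=[(0,1),(1,2),(2,3),(3,0),(4,5),(5,6),(6,7),(7,4),(0,4),(1,5),(2,6),(3,7)]
def model(t):
    F=boxpts(0,0,0,.010,.044,.040); T=boxpts(0,0,.010,.038,.032,t)
    return [(F[i],F[j]) for i,j in E12[:8]]+[(T[i],T[j]) for i,j in E12]
def segs(x,y,yaw,t,M=model):
    Rz=R.from_euler('z',yaw).as_matrix(); return [(Rz@a+[x,y,0],Rz@b+[x,y,0]) for a,b in M(t)]
def prep(c):
    g=cv2.cvtColor(c['img'],cv2.COLOR_RGB2GRAY).astype(np.float32); 
    return cv2.Sobel(g,cv2.CV_32F,1,0,ksize=3),cv2.Sobel(g,cv2.CV_32F,0,1,ksize=3)
def score(views,S):
    tot=0
    for c,(gx,gy) in views:
        P=c['mtx']@c['world_to_cam'][:3]; 
        A=np.array([s[0] for s in S]);B=np.array([s[1] for s in S]); k=np.linspace(0.05,.95,8)[:,None,None]
        X=A+(B-A)*k; h=np.c_[X.reshape(-1,3),np.ones(X.size//3)]@P.T; uv=(h[:,:2]/h[:,2:]).reshape(X.shape[:2]+(2,))
        d=uv[-1]-uv[0]; n=np.c_[-d[:,1],d[:,0]]; L=np.linalg.norm(n,axis=1)+1e-6; n/=L[:,None]
        m=uv.astype(np.float32)
        vx=cv2.remap(gx,m[...,0],m[...,1],cv2.INTER_LINEAR);vy=cv2.remap(gy,m[...,0],m[...,1],cv2.INTER_LINEAR)
        w=np.minimum(abs(vx*n[:,0]+vy*n[:,1]),150).mean(0); tot+=(w*L).sum()/L.sum()
    return tot
def fit(views,x0,y0):
    best=[]
    for t in(.009,.0125,.016):
        for yaw in np.radians(np.arange(0,180,6)):
            for dx in np.arange(-.006,.007,.003):
                for dy in np.arange(-.006,.007,.003):
                    best.append((score(views,segs(x0+dx,y0+dy,yaw,t)),x0+dx,y0+dy,yaw,t))
    best.sort(key=lambda b:-b[0]); b=best[0]
    alt=[(round(float(np.degrees(q[3]))),round(float(q[0]),1)) for q in best[:40]][::8]
    for s in(1,.5,.25):
        for _ in range(3):
            c=[(score(views,segs(b[1]+i*.001*s,b[2]+j*.001*s,b[3]+k*.04*s,b[4])),b[1]+i*.001*s,b[2]+j*.001*s,b[3]+k*.04*s,b[4]) for i in(-1,0,1) for j in(-1,0,1) for k in(-1,0,1)]
            b=max(c,key=lambda q:q[0])
    return b,alt
def draw(c,S,img,k):
    for a,b in S:
        p,q=pix(c,a),pix(c,b); cv2.line(img,tuple(int(v) for v in p*k*8+k*4),tuple(int(v) for v in q*k*8+k*4),(0,0,255),1,cv2.LINE_AA,3)
E
cat > f1.py <<'E'
from fit import *
cs=[robot.camera(n) for n in('top','scene')]; V=[(c,prep(c)) for c in cs]
tiles=[]
for x,y in [(.450,-.319),(.46,-.214),(.609,-.321),(.588,-.085),(.472,-.082)]:
    b,alt=fit(V,x,y); print(np.round(b[1:3],4),np.degrees(b[3]).round(1)%180,b[4],round(b[0],1),alt)
    row=[]
    for c in cs:
        k=6; im=cv2.resize(c['img'][:,:,::-1],None,fx=k,fy=k,interpolation=cv2.INTER_CUBIC); u=(pix(c,[b[1],b[2],.02])*k).astype(int)
        raw=im.copy(); draw(c,segs(*b[1:5]),im,k)
        row+=[m[u[1]-75:u[1]+75,u[0]-80:u[0]+80] for m in(raw,im)]
    tiles.append(np.vstack([cv2.resize(r,(160,150)) for r in row]))
cv2.imwrite('pics/fit0.png',np.hstack(tiles))
E
python3 f1.py
```

```text
[ 0.4528 -0.3248] 168.0 0.009 121.8 [(168, 121.5), (174, 117.2), (162, 114.8), (168, 113.6), (162, 112.7)]
[ 0.464  -0.2182] 134.9 0.016 121.4 [(132, 117.3), (132, 113.5), (150, 111.1), (156, 108.6), (156, 107.4)]
[ 0.6125 -0.3298] 148.6 0.009 116.5 [(156, 109.1), (138, 103.9), (156, 101.7), (138, 100.9), (150, 99.1)]
[ 0.5868 -0.0908] 37.1 0.009 130.4 [(36, 126.2), (36, 119.5), (18, 116.5), (42, 114.3), (36, 113.1)]
[ 0.4755 -0.0832] 24.6 0.0125 129.1 [(24, 126.1), (30, 121.5), (36, 121.0), (18, 119.0), (36, 117.9)]
```

View pics/fit0.png

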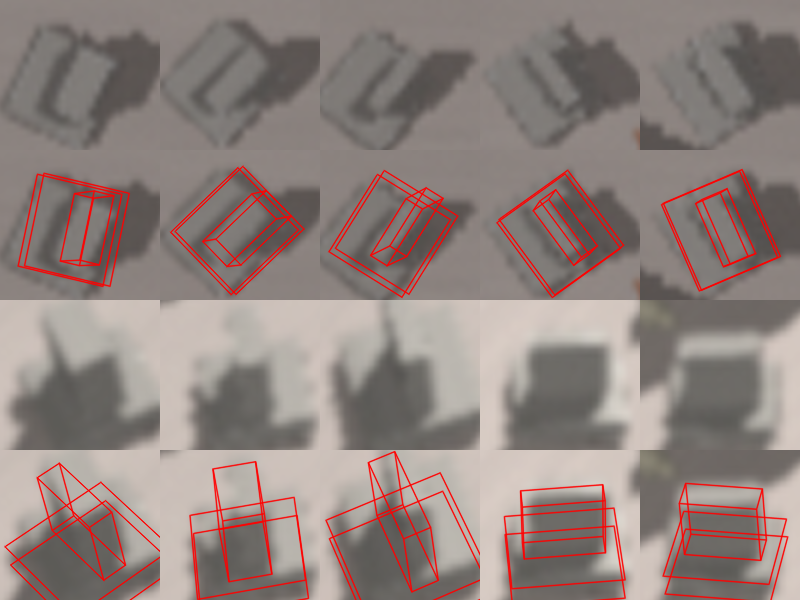

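The wireframe fit is pulled off by the shadows. I'll use the network positions instead, with yaws read from the tongue edges in the tiles: about 155, 140, 146, 38 and 33°. First the cover.

```bash
cat >> h.py <<'E'
def plan(p,ang,o=None):
    "shift mm + turn deg (about tool z) to put the TCP at p, tool y at world angle ang, pointing down"
    o=o or robot.get_obs(); C=R.from_quat(o['tool_rot'])
    a=np.radians(ang); y=np.array([np.cos(a),np.sin(a),0]); z=np.array([0,0,-1.]); T=R.from_matrix(np.c_[np.cross(y,z),y,z])
    return np.r_[tool(p,o),np.degrees((C.inv()*T).as_rotvec())].round(1).tolist()
E
python3 - <<'E'
from h import *
print(plan([.509,.218,.14],2.5));
E
```

```text
[-357.8, -202.3, 83.5, -0.0, 0.0, 60.9]
```

move_arm(series="-320 -180 80 0 0 54; -320 -180 80 0 0 54; -320 -180 80 0 0 54; -320 -180 80 0 0 54; -320 -180 80 0 0 54; -320 -180 80 0 0 54; -320 -180 80 0 0 54; -320 -180 80 0 0 54", jaw=0.6)

```text
time: 2.17
position: [0.463, 0.2876, 0.1525]
tool_rot: [0.649, 0.761, 0.0, 0.0]
ft_force: [-0.2, -0.1, 0.5]
grip_width: 0.0531
grip_force: 0.0
```

Run:
```python
from h import *
print(plan([.509,.218,.14],2.5)); print(plan([.509,.218,.084],2.5)); 
c=robot.camera('scene'); print([(np.round(r['xyz'],3),r['p']) for r in robot.tip_of(c,'cover_grip')])
```

```text
[-76.0, 34.3, 12.5, 0.0, -0.0, 6.6]
[-76.0, 34.3, 68.5, 0.0, -0.0, 6.6]
[(array([0.509, 0.22 , 0.072]), 0.66)]
```

move_arm(series="-76 34 10 0 0 6.5; -76 34 10 0 0 6.5; -76 34 10 0 0 6.5; -76 34 68 0 0 6.5; -76 34 68 0 0 6.5; -76 34 68 0 0 6.5")

```text
time: 2.77
position: [0.5049, 0.2196, 0.0814]
tool_rot: [0.689, 0.725, -0.003, -0.002]
ft_force: [0.4, -0.1, 0.9]
grip_width: 0.0522
grip_force: 0.0
```

move_arm(series="0 0 0 0 0 0; 0 0 0 0 0 0; 0 0 0 0 0 0; 0 0 0 0 0 0; 0 0 0 0 0 0; 0 0 0 0 0 0; 0 0 0 0 0 0; 0 0 0 0 0 0", jaw=0, newtons=20)

```text
time: 3.43
position: [0.508, 0.2198, 0.0848]
tool_rot: [0.689, 0.725, 0.0, 0.0]
ft_force: [-0.1, 0.0, 0.3]
grip_width: 0.0073
grip_force: 0.0
```

Run:
```python
from h import *
print(robot.get_obs()['grip_width'],robot.get_obs()['grip_force'])
a=snap('scene','s1')['img'];b=snap('top','t1')['img']
f=lambda i:cv2.resize(i[:,:,::-1],(400,400),interpolation=cv2.INTER_CUBIC)
cv2.imwrite('pics/m1.png',np.hstack([f(a[110:210,290:390]),f(b[150:250,210:310])]))
```

```text
0.007321760896669304 0.0
```

View pics/m1.png

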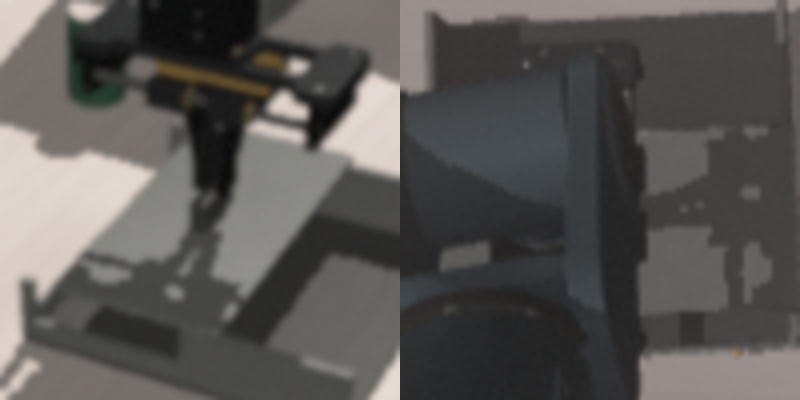

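move_arm(series="0 0 0 0 0 0; 0 0 0 0 0 0; 0 0 0 0 0 0; 0 0 0 0 0 0")

```text
time: 3.87
position: [0.508, 0.2197, 0.0845]
tool_rot: [0.689, 0.725, -0.0, -0.0]
ft_force: [-0.2, 0.0, -0.4]
grip_width: 0.0
grip_force: 0.0
```

Run:
```python
from h import *
c=robot.camera('scene')
print(pix(c,[.508,.22,.063]),pix(c,[.508,.22,.082]),pix(c,[.508,.22,.058]))
i=c['img'];cv2.imwrite('pics/m2.png',cv2.resize(i[120:200,300:380,::-1],(600,600),interpolation=cv2.INTER_CUBIC))
for r in robot.tip_of(c,'cover_grip'): print(r)
for r in robot.search_frame(c,'cover'): print(r)
```

```text
[342.87781773 161.84263115] [343.09934068 156.19930629] [342.82022245 163.3098782 ]
{'xyz': [0.5095, 0.2194, 0.0695], 'p': 0.57}
{'xyz': [0.5194, 0.1898, 0.0592], 'p': 0.79}
```

View pics/m2.png

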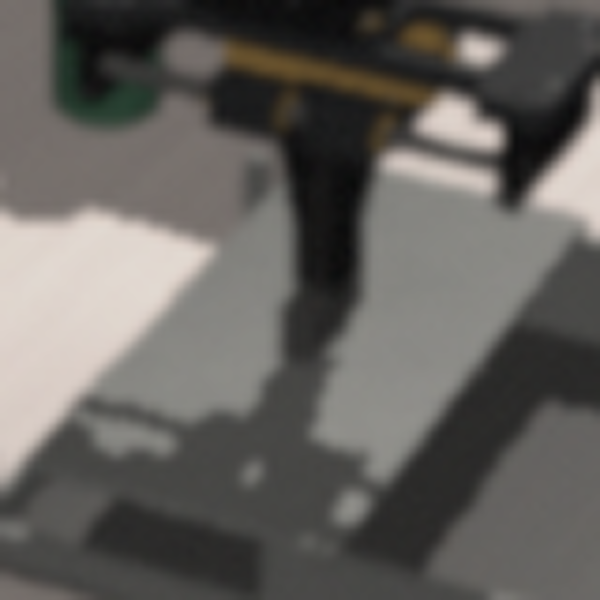

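Run:
```python
from fit import *
c=robot.camera('scene'); print(robot.get_obs()['position'])
k=10; im=cv2.resize(c['img'][:,:,::-1],None,fx=k,fy=k,interpolation=cv2.INTER_CUBIC)
def bar(x,y,col):
    B=[p+[0,0,0] for p in boxpts(0,0,.058,.082,.014,.050)]; Rz=R.from_euler('z',np.radians(2.5)).as_matrix(); B=[Rz@b+[x,y,0] for b in B]
    for i,j in E12: 
        p,q=pix(c,B[i])*k+k/2,pix(c,B[j])*k+k/2; cv2.line(im,tuple(p.astype(int)),tuple(q.astype(int)),col,1,cv2.LINE_AA)
raw=im.copy()
bar(.509,.219,(0,0,255))
cv2.imwrite('pics/m3.png',np.hstack([m[1350:1750,3250:3640] for m in(raw,im)]))
```

```text
[0.50796451 0.21977081 0.08454471]
```

View pics/m3.png

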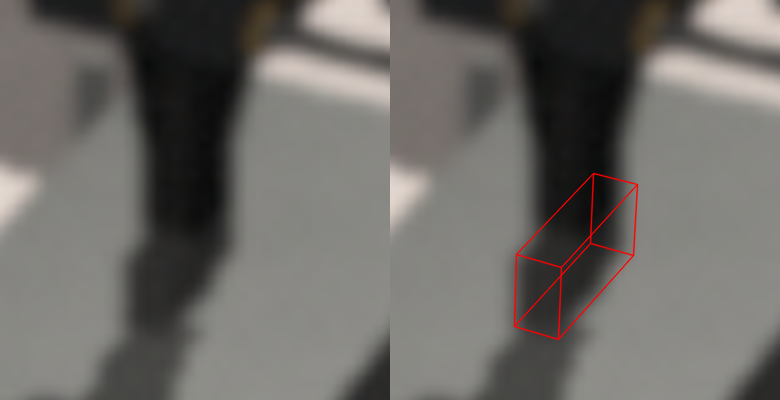

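move_arm(series="0 0 0 0 0 0; 0 0 0 0 0 0; 0 0 0 0 0 0; 0 0 0 0 0 0; 0 0 0 0 0 0; 0 0 0 0 0 0; 0 0 0 0 0 0; 0 0 0 0 0 0", jaw=0.6)

```text
time: 4.73
position: [0.508, 0.2198, 0.0846]
tool_rot: [0.689, 0.725, -0.0, 0.0]
ft_force: [0.1, 0.3, 1.0]
grip_width: 0.0459
grip_force: 0.0
```

Run:
```python
from fit import *
c=robot.camera('scene'); o=robot.get_obs(); print(o['position'],o['grip_width'])
k=10; im=cv2.resize(c['img'][:,:,::-1],None,fx=k,fy=k,interpolation=cv2.INTER_CUBIC); raw=im.copy()
Rz=R.from_quat(o['tool_rot']).as_matrix(); w=o['grip_width']/2
for s in(-1,1):
  B=[Rz@(p)+o['position'] for p in boxpts(0,s*(w+.0075),0,.022,.019,.015)]
  for i,j in E12:
    p,q=pix(c,B[i])*k+k/2,pix(c,B[j])*k+k/2; cv2.line(im,tuple(p.astype(int)),tuple(q.astype(int)),(0,0,255),1,cv2.LINE_AA)
cv2.imwrite('pics/m4.png',np.hstack([m[1350:1750,3250:3640] for m in(raw,im)]))
```

```text
[0.50795546 0.21976304 0.08458561] 0.04781857151345728
```

View pics/m4.png

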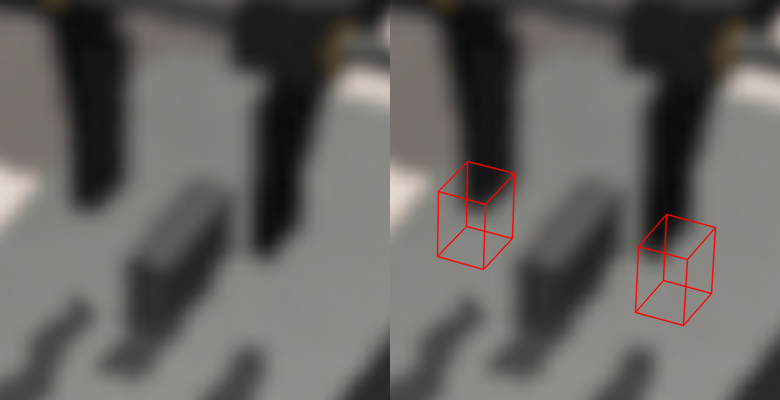

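The fingertips sit about 18 mm higher than the stated geometry predicts: at tile px (90,205) and (270,250), level with the bar's top. So they closed above the bar. I'll go 18 mm lower.

move_arm(series="0 0 9 0 0 0; 0 0 18 0 0 0; 0 0 18 0 0 0")

```text
time: 5.03
position: [0.5065, 0.2194, 0.0646]
tool_rot: [0.689, 0.725, -0.002, -0.001]
ft_force: [-0.3, -0.8, -1.2]
grip_width: 0.0522
grip_force: 0.0
```

move_arm(series="0 0 0 0 0 0; 0 0 0 0 0 0; 0 0 0 0 0 0; 0 0 0 0 0 0; 0 0 0 0 0 0; 0 0 0 0 0 0; 0 0 0 0 0 0; 0 0 0 0 0 0", jaw=0, newtons=20)

```text
time: 5.7
position: [0.5075, 0.2198, 0.0667]
tool_rot: [0.688, 0.725, -0.0, -0.0]
ft_force: [-1.4, 0.3, 2.2]
grip_width: 0.0141
grip_force: 20.0
```

move_arm(series="0 15 0 0 0 0; 0 30 0 0 0 0; 0 45 0 0 0 0; 0 60 0 0 0 0; 0 72 0 0 0 0; 0 80 0 0 0 0; 0 84 0 0 0 0; 0 84 0 0 0 0")

```text
time: 6.37
position: [0.593, 0.2258, 0.0668]
tool_rot: [0.689, 0.725, 0.002, -0.0]
ft_force: [1.3, 5.2, -0.2]
grip_width: 0.0141
grip_force: 20.0
```

move_arm(series="0 2 0 0 0 0; 0 4 0 0 0 0; 0 6 0 0 0 0; 0 6 0 0 0 0")

```text
time: 6.7
position: [0.5974, 0.2261, 0.0668]
tool_rot: [0.689, 0.725, 0.001, -0.001]
ft_force: [-1.3, 6.0, 1.8]
grip_width: 0.0138
grip_force: 20.0
```

Run:
```python
from h import *
c=robot.camera('scene')
for n in ('cover_grip','bay_one','bay_two','bay_three','box'): print(n,[(np.round(r['xyz'],4),r['p']) for r in robot.tip_of(c,n)][:1])
```

```text
cover_grip [(array([0.4869, 0.1391, 0.0074]), 0.71)]
bay_one [(array([0.4898, 0.139 , 0.0043]), 0.83)]
bay_two [(array([0.4813, 0.2142, 0.0069]), 0.68)]
bay_three [(array([0.4729, 0.2989, 0.0044]), 0.63)]
box [(array([ 4.772e-01,  2.212e-01, -4.000e-04]), 0.62)]
```

move_arm(series="0 2 0 0 0 0; -1 4 0 0 0 0; -1 6 0 0 0 0; -1 6 0 0 0 0")

```text
time: 7.33
position: [0.5975, 0.226, 0.0667]
tool_rot: [0.689, 0.725, -0.004, -0.006]
ft_force: [-12.0, 6.4, 9.0]
grip_width: 0.0136
grip_force: 20.0
```

```bash
cat >> h.py <<'E'
def chain(wps,o=None):
    "shift/turn from each pose to the next; rows needed"
    o=o or robot.get_obs()
    for p,a in wps:
        r=plan(p,a,o); print(r[:3],r[5],'rows',int(np.ceil(max(np.linalg.norm(r[:3])/41.7,abs(r[5])/7.16)))+1)
        t=np.radians(a); y=np.array([np.cos(t),np.sin(t),0]); z=np.array([0,0,-1.])
        o={'position':np.array(p),'tool_rot':R.from_matrix(np.c_[np.cross(y,z),y,z]).as_quat()}
BX=np.array([.480,.217]); YW=4.5
def bay(x,y):
    c,s=np.cos(np.radians(YW)),np.sin(np.radians(YW)); return BX+[c*x-s*y,s*x+c*y]
E
python3 - <<'E'
from h import *
chain([([.595,.226,.12],3),([.50,-.02,.12],33),([.460,-.214,.08],50),([.460,-.214,.02],50)])
E
```

```text
[0.3, -3.2, -53.3] -0.1 rows 3
[-240.7, -107.7, 0.0] -30.0 rows 8
[-140.9, -139.2, 40.0] -17.0 rows 6
[0.0, 0.0, 60.0] 0.0 rows 3
```

move_arm(series="1 -6 0 0 0 0; 1 -6 0 0 0 0; 1 -6 0 0 0 0; 1 -6 0 0 0 0; 1 -6 -53 0 0 0; 1 -6 -53 0 0 0; 1 -6 -53 0 0 0", jaw=0.55)

```text
time: 7.92
position: [0.6017, 0.2246, 0.1233]
tool_rot: [0.689, 0.725, 0.004, 0.003]
ft_force: [1.2, 0.4, 0.3]
grip_width: 0.0457
grip_force: 0.0
```

move_arm(series="-240 -108 0 0 0 -30; -240 -108 0 0 0 -30; -240 -108 0 0 0 -30; -240 -108 0 0 0 -30; -240 -108 0 0 0 -30; -240 -108 0 0 0 -30; -240 -108 0 0 0 -30; -240 -108 0 0 0 -30")

```text
time: 8.58
position: [0.5007, -0.0245, 0.1192]
tool_rot: [0.48, 0.877, -0.001, -0.0]
ft_force: [0.1, 0.3, -0.1]
grip_width: 0.048
grip_force: 0.0
```

Run:
```python
from h import *
o=robot.get_obs();print(o['position'],o['grip_width'])
c=robot.camera('scene')
for n in ('pole_1','cover_grip'): print(n,[(np.round(r['xyz'],3).tolist(),r['p']) for r in robot.tip_of(c,n)])
chain([([.460,-.214,.08],50),([.460,-.214,.02],50)],o)
```

```text
[ 0.5006928  -0.02452392  0.11918514] 0.047958807694213096
pole_1 [([0.448, -0.322, -0.002], 0.95), ([0.584, 0.011, -0.0], 0.84), ([0.609, -0.318, -0.0], 0.83), ([0.459, -0.209, 0.0], 0.75), ([0.657, -0.169, -0.002], 0.75), ([0.592, -0.088, -0.001], 0.69), ([0.474, -0.082, -0.004], 0.51)]
cover_grip []
[-137.7, -136.3, 39.4] -17.4 rows 6
[0.0, 0.0, 60.0] 0.0 rows 3
```

move_arm(series="-138 -136 39 0 0 -17.5; -138 -136 39 0 0 -17.5; -138 -136 39 0 0 -17.5; -138 -136 39 0 0 -17.5; -138 -136 39 0 0 -17.5; -138 -136 39 0 0 -17.5; -138 -136 70 0 0 -17.5; -138 -136 99 0 0 -17.5")

```text
time: 9.4
position: [0.4655, -0.2114, 0.0208]
tool_rot: [0.339, 0.941, -0.001, 0.003]
ft_force: [0.3, 0.5, -0.2]
grip_width: 0.0479
grip_force: 0.0
```

move_arm(series="0 0 0 0 0 0; 0 0 0 0 0 0; 0 0 0 0 0 0; 0 0 0 0 0 0; 0 0 0 0 0 0; 0 0 0 0 0 0; 0 0 0 0 0 0; 0 0 0 0 0 0", jaw=0, newtons=30)

```text
time: 10.07
position: [0.4639, -0.2111, 0.0219]
tool_rot: [0.338, 0.941, -0.0, 0.001]
ft_force: [0.1, 0.4, 6.9]
grip_width: 0.0122
grip_force: 29.9
```

Run:
```python
from h import *
a=bay(-.03,0);print(a)
chain([([.464,-.211,.10],50.5),([.457,.01,.11],74),([*a,.11],94.5),([*a,.03],94.5)])
```

```text
[0.45009248 0.21464623]
[-0.2, 0.2, -78.1] -0.1 rows 3
[146.0, 166.1, -10.0] -23.5 rows 7
[63.0, 194.8, 0.0] -20.5 rows 6
[0.0, 0.0, 80.0] 0.0 rows 3
```

move_arm(series="0 0 -20 0 0 0; 0 0 -50 0 0 0; 0 0 -78 0 0 0; 0 0 -78 0 0 0")

```text
time: 10.4
position: [0.4655, -0.2122, 0.1029]
tool_rot: [0.339, 0.941, -0.001, 0.004]
ft_force: [0.9, -0.7, -2.0]
grip_width: 0.0125
grip_force: 29.8
```

move_arm(series="146 166 -10 0 0 -23.5; 146 166 -10 0 0 -23.5; 146 166 -10 0 0 -23.5; 146 166 -10 0 0 -23.5; 146 166 -10 0 0 -23.5; 146 166 -10 0 0 -23.5; 146 166 -10 0 0 -23.5; 146 166 -10 0 0 -23.5")

```text
time: 11.07
position: [0.4559, 0.0111, 0.1082]
tool_rot: [0.139, 0.99, -0.0, -0.0]
ft_force: [-0.3, 0.0, -2.5]
grip_width: 0.0126
grip_force: 29.8
```

move_arm(series="63 195 0 0 0 -20.5; 63 195 0 0 0 -20.5; 63 195 0 0 0 -20.5; 63 195 0 0 0 -20.5; 63 195 0 0 0 -20.5; 63 195 0 0 0 -20.5; 63 195 0 0 0 -20.5; 63 195 0 0 0 -20.5")

```text
time: 11.73
position: [0.4501, 0.2139, 0.1081]
tool_rot: [-0.038, 0.999, -0.0, -0.0]
ft_force: [-0.6, -0.9, -2.9]
grip_width: 0.0122
grip_force: 30.0
```

Run:
```python
from h import *
a=bay(-.03,0);print(robot.get_obs()['grip_width'])
chain([([*a,.03],94.5)])
snap('scene','s5');i=cv2.imread('pics/s5.png');cv2.imwrite('pics/m5.png',cv2.resize(i[100:240,240:440],(800,560),interpolation=cv2.INTER_CUBIC))
```

```text
0.012186527280816716
[-0.1, 0.8, 78.1] -0.1 rows 3
```

View pics/m5.png

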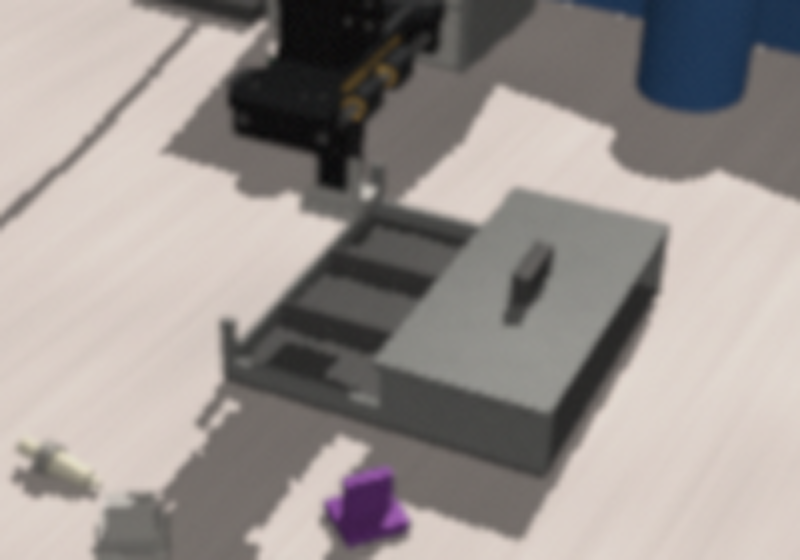

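move_arm(series="0 0 30 0 0 0; 0 0 60 0 0 0; 0 0 76 0 0 0; 0 0 80 0 0 0; 0 0 81 0 0 0; 0 0 81 0 0 0")

```text
time: 12.28
position: [0.4505, 0.2135, 0.0276]
tool_rot: [-0.037, 0.999, -0.0, -0.0]
ft_force: [0.2, 0.4, -2.1]
grip_width: 0.0119
grip_force: 30.0
```

move_arm(series="0 0 1 0 0 0; 0 0 2 0 0 0; 0 0 2 0 0 0")

```text
time: 12.53
position: [0.4509, 0.2143, 0.027]
tool_rot: [-0.039, 0.999, -0.0, 0.001]
ft_force: [-0.1, -3.4, 5.3]
grip_width: 0.012
grip_force: 30.0
```

move_arm(series="0 0 0 0 0 0; 0 0 0 0 0 0; 0 0 0 0 0 0; 0 0 0 0 0 0; 0 0 -30 0 0 0; 0 0 -60 0 0 0; 0 0 -80 0 0 0; 0 0 -80 0 0 0", jaw=0.45)

```text
time: 13.2
position: [0.4523, 0.216, 0.109]
tool_rot: [-0.039, 0.999, 0.001, 0.004]
ft_force: [-0.2, 0.1, 0.2]
grip_width: 0.0393
grip_force: 0.0
```

Run:
```python
from h import *
c=robot.camera('scene')
for n in ('pole_1',): print(n,[(np.round(r['xyz'],3).tolist(),r['p']) for r in robot.tip_of(c,n)])
chain([([.47,.08,.11],108),([.474,-.082,.10],123),([.474,-.082,.023],123)])
```

```text
pole_1 [([0.653, -0.165, -0.001], 0.83), ([0.59, -0.088, -0.001], 0.77), ([0.447, -0.322, -0.0], 0.63), ([0.448, 0.218, 0.005], 0.59), ([0.476, -0.083, -0.001], 0.56), ([0.588, 0.01, 0.001], 0.51), ([0.478, 0.222, -0.007], 0.36)]
[-9.3, -136.5, -3.9] -13.6 rows 5
[46.3, -155.3, 10.0] -15.0 rows 5
[0.0, 0.0, 77.0] 0.0 rows 3
```

move_arm(series="-9 -136 -4 0 0 -13.5; -9 -136 -4 0 0 -13.5; -9 -136 -4 0 0 -13.5; -9 -136 -4 0 0 -13.5; -9 -136 -4 0 0 -13.5", jaw=0.55)

```text
time: 13.72
position: [0.4697, 0.0766, 0.1083]
tool_rot: [-0.153, 0.988, -0.0, -0.001]
ft_force: [-0.5, 0.4, -0.4]
grip_width: 0.0476
grip_force: 0.0
```

move_arm(series="46 -155 10 0 0 -15; 46 -155 10 0 0 -15; 46 -155 10 0 0 -15; 46 -155 10 0 0 -15; 46 -155 10 0 0 -15; 46 -155 10 0 0 -15")

```text
time: 14.22
position: [0.473, -0.0831, 0.0983]
tool_rot: [-0.281, 0.96, 0.001, -0.001]
ft_force: [0.1, 1.1, -0.5]
grip_width: 0.0477
grip_force: 0.0
```

Run:
```python
from h import *
chain([([.474,-.082,.023],123)])
for c in [robot.camera('scene'),robot.camera('top')]:
  print([(np.round(r['xyz'],3).tolist(),r['p']) for r in robot.tip_of(c,'pole_1')])
```

```text
[-1.5, 0.3, 75.3] -0.3 rows 3
[([0.609, -0.319, 0.001], 0.93), ([0.586, 0.01, 0.002], 0.84), ([0.59, -0.084, -0.001], 0.8), ([0.474, -0.083, -0.003], 0.79), ([0.654, -0.167, 0.001], 0.76), ([0.448, 0.217, 0.001], 0.7), ([0.451, -0.322, -0.006], 0.58)]
[([0.451, -0.319, -0.0], 0.72), ([0.584, 0.01, -0.0], 0.71), ([0.585, -0.084, -0.0], 0.62), ([0.655, -0.166, -0.004], 0.62), ([0.607, -0.32, -0.001], 0.61), ([0.449, 0.21, 0.003], 0.53)]
```

move_arm(series="-1 0 30 0 0 0; -1 0 60 0 0 0; -1 0 73 0 0 0; -1 0 73 0 0 0")

```text
time: 14.75
position: [0.4719, -0.078, 0.0242]
tool_rot: [-0.285, 0.959, 0.002, -0.003]
ft_force: [0.2, -0.4, -0.5]
grip_width: 0.0479
grip_force: 0.0
```

move_arm(series="0 0 0 0 0 0; 0 0 0 0 0 0; 0 0 0 0 0 0; 0 0 0 0 0 0; 0 0 0 0 0 0; 0 0 0 0 0 0; 0 0 0 0 0 0; 0 0 0 0 0 0", jaw=0, newtons=30)

```text
time: 15.42
position: [0.4744, -0.081, 0.0271]
tool_rot: [-0.283, 0.959, -0.0, 0.0]
ft_force: [-0.1, 0.5, 5.0]
grip_width: 0.0123
grip_force: 30.0
```

move_arm(series="0 0 -20 0 0 0; 0 0 -50 0 0 0; 0 0 -85 0 0 0; 0 0 -85 0 0 0")

```text
time: 15.75
position: [0.4771, -0.082, 0.116]
tool_rot: [-0.283, 0.959, -0.003, 0.004]
ft_force: [0.2, -0.1, -2.2]
grip_width: 0.0122
grip_force: 30.0
```

Run:
```python
from h import *
a=bay(.029,0);print(a)
chain([([.48,.08,.115],109),([*a,.115],94.5),([*a,.031],94.5)])
```

```text
[0.5089106  0.21927531]
[-90.5, 134.4, 0.4] 13.9 rows 5
[-72.7, 122.3, 0.0] 14.5 rows 5
[0.0, 0.0, 84.0] 0.0 rows 4
```

move_arm(series="-90 134 0 0 0 14; -90 134 0 0 0 14; -90 134 0 0 0 14; -90 134 0 0 0 14; -90 134 0 0 0 14; -90 134 0 0 0 14")

```text
time: 16.25
position: [0.4754, 0.0831, 0.1107]
tool_rot: [-0.167, 0.986, 0.0, -0.001]
ft_force: [-0.4, -0.4, -2.6]
grip_width: 0.0122
grip_force: 30.0
```

move_arm(series="-73 122 0 0 0 14.5; -73 122 0 0 0 14.5; -73 122 0 0 0 14.5; -73 122 0 0 0 14.5; -73 122 0 0 0 14.5; -73 122 0 0 0 14.5; -73 122 0 0 0 14.5")

```text
time: 16.83
position: [0.5057, 0.218, 0.1107]
tool_rot: [-0.038, 0.999, -0.001, -0.001]
ft_force: [-0.3, 0.1, -2.2]
grip_width: 0.0123
grip_force: 30.0
```

Run:
```python
from h import *
a=bay(.029,0);print(robot.get_obs()['position'],robot.get_obs()['grip_width'])
chain([([*a,.031],94.5)])
```

```text
[0.50565041 0.21797363 0.1107425 ] 0.012250316533709065
[-3.5, 1.1, 79.7] -0.1 rows 3
```

move_arm(series="-3 1 30 0 0 0; -3 1 60 0 0 0; -3 1 76 0 0 0; -3 1 80 0 0 0; -3 1 81 0 0 0; -3 1 81 0 0 0")

```text
time: 17.33
position: [0.5075, 0.2182, 0.031]
tool_rot: [-0.037, 0.999, -0.001, -0.002]
ft_force: [-2.7, -1.1, 4.2]
grip_width: 0.0121
grip_force: 30.0
```

move_arm(series="0 0 1 0 0 0; 0 0 1 0 0 0")

```text
time: 17.5
position: [0.5076, 0.2182, 0.031]
tool_rot: [-0.038, 0.999, -0.001, -0.002]
ft_force: [-4.2, -2.1, 10.7]
grip_width: 0.0121
grip_force: 30.0
```

Touching down. I'll release it, then go to the piece at about (.588,-.085).

move_arm(series="0 0 0 0 0 0; 0 0 0 0 0 0; 0 0 0 0 0 0; 0 0 0 0 0 0; 0 0 -30 0 0 0; 0 0 -60 0 0 0; 0 0 -85 0 0 0; 0 0 -85 0 0 0", jaw=0.45)

```text
time: 18.17
position: [0.5126, 0.2215, 0.119]
tool_rot: [-0.039, 0.999, 0.001, 0.005]
ft_force: [-0.1, 0.5, 0.3]
grip_width: 0.0389
grip_force: 0.0
```

Run:
```python
from h import *
c=robot.camera('scene')
print([(np.round(r['xyz'],3).tolist(),r['p']) for r in robot.tip_of(c,'pole_1')])
chain([([.55,.05,.11],112),([.588,-.085,.10],128),([.588,-.085,.025],128)])
```

```text
[([0.45, -0.318, -0.003], 0.89), ([0.592, -0.088, -0.0], 0.82), ([0.609, -0.318, 0.001], 0.77), ([0.446, 0.213, 0.003], 0.75), ([0.508, 0.219, 0.006], 0.71), ([0.653, -0.167, -0.005], 0.7), ([0.586, 0.013, 0.003], 0.52)]
[-26.8, -173.5, 5.4] -17.6 rows 6
[15.3, -139.4, 10.0] -16.0 rows 5
[0.0, 0.0, 75.0] 0.0 rows 3
```

move_arm(series="-27 -173 5 0 0 -17.5; -27 -173 5 0 0 -17.5; -27 -173 5 0 0 -17.5; -27 -173 5 0 0 -17.5; -27 -173 5 0 0 -17.5; -27 -173 5 0 0 -17.5", jaw=0.55)

```text
time: 18.77
position: [0.5499, 0.0464, 0.1078]
tool_rot: [-0.188, 0.982, -0.0, -0.001]
ft_force: [-0.3, -0.2, -0.1]
grip_width: 0.0475
grip_force: 0.0
```

move_arm(series="15 -139 10 0 0 -16; 15 -139 10 0 0 -16; 15 -139 10 0 0 -16; 15 -139 10 0 0 -16; 15 -139 10 0 0 -16; 15 -139 10 0 0 -16")

```text
time: 19.27
position: [0.5863, -0.0838, 0.098]
tool_rot: [-0.324, 0.946, 0.001, -0.001]
ft_force: [-0.6, 0.4, -0.1]
grip_width: 0.0477
grip_force: 0.0
```

Run:
```python
from h import *
print(robot.get_obs()['position'])
chain([([.589,-.085,.025],128)])
c=robot.camera('scene')
print([(np.round(r['xyz'],3).tolist(),r['p']) for r in robot.tip_of(c,'pole_1')])
```

```text
[ 0.58631951 -0.08383638  0.09797491]
[-1.5, -2.8, 73.0] -0.2 rows 3
[([0.447, -0.322, -0.001], 0.8), ([0.588, -0.086, -0.001], 0.72), ([0.653, -0.166, -0.001], 0.71), ([0.505, 0.22, 0.002], 0.68)]
```

move_arm(series="-1 -3 30 0 0 0; -1 -3 60 0 0 0; -1 -3 73 0 0 0; -1 -3 73 0 0 0")

```text
time: 19.7
position: [0.5866, -0.083, 0.0234]
tool_rot: [-0.326, 0.945, 0.003, -0.003]
ft_force: [-1.1, 0.4, 0.2]
grip_width: 0.0476
grip_force: 0.0
```

move_arm(series="0 0 0 0 0 0; 0 0 0 0 0 0; 0 0 0 0 0 0; 0 0 0 0 0 0; 0 0 0 0 0 0; 0 0 0 0 0 0; 0 0 0 0 0 0; 0 0 0 0 0 0", jaw=0, newtons=30)

```text
time: 20.37
position: [0.5895, -0.0855, 0.0269]
tool_rot: [-0.325, 0.946, 0.0, -0.0]
ft_force: [-1.8, 2.0, 4.3]
grip_width: 0.0086
grip_force: 30.0
```

move_arm(series="0 0 -20 0 0 0; 0 0 -50 0 0 0; 0 0 -85 0 0 0; 0 0 -85 0 0 0")

```text
time: 20.7
position: [0.5945, -0.0874, 0.1174]
tool_rot: [-0.325, 0.946, -0.004, 0.005]
ft_force: [1.4, -0.0, -1.2]
grip_width: 0.0082
grip_force: 30.0
```

Run:
```python
from h import *
print(robot.get_obs()['grip_width'])
for y in(-.08,.08):
  a=bay(-.029,y);print(a)
  chain([([.53,.04,.115],112),([*a,.115],94.5)])
```

```text
0.008210493506791998
[0.45736612 0.1349713 ]
[-27.4, 140.2, 1.1] 15.9 rows 5
[31.8, 115.3, 0.0] 17.5 rows 4
[0.44481267 0.29447807]
[-27.4, 140.2, 1.1] 15.9 rows 5
[-16.3, 267.9, 0.0] 17.5 rows 8
```

move_arm(series="-27 140 0 0 0 16; -27 140 0 0 0 16; -27 140 0 0 0 16; -27 140 0 0 0 16; -27 140 0 0 0 16; -27 140 0 0 0 16")

```text
time: 21.2
position: [0.525, 0.042, 0.1113]
tool_rot: [-0.191, 0.982, -0.0, 0.0]
ft_force: [-0.2, -0.6, -2.2]
grip_width: 0.0087
grip_force: 30.0
```

move_arm(series="32 115 0 0 0 17.5; 32 115 0 0 0 17.5; 32 115 0 0 0 17.5; 32 115 0 0 0 17.5; 32 115 0 0 0 17.5; 32 115 0 0 0 17.5; 32 115 0 0 0 17.5")

```text
time: 21.78
position: [0.4552, 0.1348, 0.1117]
tool_rot: [-0.038, 0.999, -0.0, 0.001]
ft_force: [-0.0, 1.1, -1.1]
grip_width: 0.0087
grip_force: 30.0
```

Run:
```python
from h import *
a=bay(-.029,-.08);print(robot.get_obs()['position'],robot.get_obs()['grip_width'])
chain([([*a,.0305],94.5)])
```

```text
[0.45517417 0.13479706 0.11170549] 0.008690038549483857
[-2.0, 0.0, 81.2] -0.2 rows 3
```

move_arm(series="-2 0 30 0 0 0; -2 0 60 0 0 0; -2 0 76 0 0 0; -2 0 80 0 0 0; -2 0 81 0 0 0; -2 0 81 0 0 0")

```text
time: 22.28
position: [0.4557, 0.1346, 0.0312]
tool_rot: [-0.038, 0.999, -0.0, 0.0]
ft_force: [-1.5, -1.3, 5.2]
grip_width: 0.0087
grip_force: 30.0
```

move_arm(series="0 0 0.5 0 0 0; 0 0 1 0 0 0; 0 0 1 0 0 0")

```text
time: 22.53
position: [0.4557, 0.1346, 0.0312]
tool_rot: [-0.038, 0.999, -0.0, 0.0]
ft_force: [-3.8, -1.6, 14.3]
grip_width: 0.0089
grip_force: 30.0
```

move_arm(series="0 0 0 0 0 0; 0 0 0 0 0 0; 0 0 0 0 0 0; 0 0 0 0 0 0; 0 0 -30 0 0 0; 0 0 -60 0 0 0; 0 0 -85 0 0 0; 0 0 -85 0 0 0", jaw=0.45)

```text
time: 23.2
position: [0.4579, 0.1362, 0.1182]
tool_rot: [-0.039, 0.999, 0.0, 0.004]
ft_force: [0.4, 1.0, -0.5]
grip_width: 0.0386
grip_force: 0.0
```

Run:
```python
from h import *
c=robot.camera('scene')
print([(np.round(r['xyz'],3).tolist(),r['p']) for r in robot.tip_of(c,'pole_1')])
chain([([.52,-.09,.11],77),([.6085,-.319,.10],56)])
```

```text
[([0.653, -0.166, -0.004], 0.89), ([0.449, 0.214, 0.004], 0.78), ([0.45, -0.32, -0.002], 0.72), ([0.506, 0.218, 0.002], 0.59), ([0.61, -0.315, 0.003], 0.59), ([0.454, 0.13, 0.004], 0.56), ([0.587, 0.013, 0.0], 0.54), ([0.717, -0.035, 0.001], 0.41)]
[-46.8, -230.4, 5.4] 17.4 rows 7
[-137.7, -203.2, 10.0] 21.0 rows 7
```

move_arm(series="-47 -230 5 0 0 17.5; -47 -230 5 0 0 17.5; -47 -230 5 0 0 17.5; -47 -230 5 0 0 17.5; -47 -230 5 0 0 17.5; -47 -230 5 0 0 17.5; -47 -230 5 0 0 17.5", jaw=0.55)

```text
time: 23.88
position: [0.5218, -0.0954, 0.1081]
tool_rot: [0.117, 0.993, -0.001, 0.001]
ft_force: [0.6, -1.4, 0.1]
grip_width: 0.0477
grip_force: 0.0
```

move_arm(series="-138 -203 10 0 0 21; -138 -203 10 0 0 21; -138 -203 10 0 0 21; -138 -203 10 0 0 21; -138 -203 10 0 0 21; -138 -203 10 0 0 21; -138 -203 10 0 0 21; -138 -203 10 0 0 21")

```text
time: 24.55
position: [0.6071, -0.3197, 0.0971]
tool_rot: [0.294, 0.956, 0.001, -0.001]
ft_force: [-0.5, 1.2, -0.1]
grip_width: 0.048
grip_force: 0.0
```

Run:
```python
from h import *
print(robot.get_obs()['position'])
for c in (robot.camera('scene'),robot.camera('top')):
  print([(np.round(r['xyz'],3).tolist(),r['p']) for r in robot.tip_of(c,'pole_1')])
chain([([.609,-.319,.025],56)])
```

```text
[ 0.60712331 -0.31969748  0.09706231]
[([0.651, -0.167, -0.006], 0.8), ([0.46, 0.131, 0.006], 0.79), ([0.448, 0.215, 0.004], 0.67), ([0.585, 0.015, -0.002], 0.67), ([0.611, -0.317, 0.004], 0.64), ([0.288, 0.42, 0.001], 0.61), ([0.505, 0.218, 0.003], 0.55), ([0.449, -0.32, -0.002], 0.55)]
[([0.457, 0.136, 0.005], 0.81), ([0.507, 0.219, 0.006], 0.76), ([0.45, 0.208, 0.004], 0.73), ([0.654, -0.162, -0.004], 0.66), ([0.588, 0.013, -0.003], 0.51), ([0.611, -0.32, -0.001], 0.48)]
[-3.8, -1.2, 73.5] 0.0 rows 3
```

move_arm(series="-4 -1 30 0 0 0; -4 -1 60 0 0 0; -4 -1 72 0 0 0; -4 -1 72 0 0 0")

```text
time: 25.08
position: [0.6077, -0.3182, 0.0239]
tool_rot: [0.292, 0.956, 0.002, -0.004]
ft_force: [0.4, 1.6, 0.6]
grip_width: 0.0485
grip_force: 0.0
```

move_arm(series="0 0 0 0 0 0; 0 0 0 0 0 0; 0 0 0 0 0 0; 0 0 0 0 0 0; 0 0 0 0 0 0; 0 0 0 0 0 0; 0 0 0 0 0 0; 0 0 0 0 0 0", jaw=0, newtons=30)

```text
time: 25.75
position: [0.6107, -0.322, 0.0282]
tool_rot: [0.293, 0.956, -0.0, 0.0]
ft_force: [-1.3, 0.0, 1.7]
grip_width: 0.0086
grip_force: 30.0
```

move_arm(series="0 0 -20 0 0 0; 0 0 -50 0 0 0; 0 0 -85 0 0 0; 0 0 -85 0 0 0")

```text
time: 26.08
position: [0.6143, -0.3243, 0.1195]
tool_rot: [0.293, 0.956, -0.002, 0.006]
ft_force: [1.2, -1.4, -1.3]
grip_width: 0.0084
grip_force: 30.0
```

Run:
```python
from h import *
print(robot.get_obs()['grip_width'])
for x,y in((.029,-.08),(-.029,.08)):
  a=bay(x,y);print(a)
  chain([([.54,-.11,.115],77),([.49,.06,.115],87),([*a,.115],94.5)])
```

```text
0.008357078961328776
[0.51518733 0.13952193]
[181.6, 135.9, 2.2] -21.1 rows 7
[87.0, 154.4, 0.0] -10.0 rows 6
[-21.0, 80.7, 0.0] -7.5 rows 3
[0.44481267 0.29447807]
[181.6, 135.9, 2.2] -21.1 rows 7
[87.0, 154.4, 0.0] -10.0 rows 6
[57.4, 231.8, 0.0] -7.5 rows 7
```

Thin, so it goes in bay_one at the rear.

move_arm(series="182 136 0 0 0 -21; 182 136 0 0 0 -21; 182 136 0 0 0 -21; 182 136 0 0 0 -21; 182 136 0 0 0 -21; 182 136 0 0 0 -21; 182 136 0 0 0 -21")

```text
time: 26.67
position: [0.5318, -0.1016, 0.1118]
tool_rot: [0.112, 0.994, 0.002, -0.003]
ft_force: [-0.6, -0.0, -1.4]
grip_width: 0.0086
grip_force: 30.0
```

move_arm(series="87 154 0 0 0 -10; 87 154 0 0 0 -10; 87 154 0 0 0 -10; 87 154 0 0 0 -10; 87 154 0 0 0 -10; 87 154 0 0 0 -10")

```text
time: 27.17
position: [0.4846, 0.0651, 0.1124]
tool_rot: [0.025, 1.0, 0.0, -0.001]
ft_force: [-0.2, 0.4, -1.7]
grip_width: 0.0088
grip_force: 30.0
```

move_arm(series="-21 81 0 0 0 -7.5; -21 81 0 0 0 -7.5; -21 81 0 0 0 -7.5; -21 81 0 0 0 -7.5; -21 81 0 0 0 -7.5")

```text
time: 27.58
position: [0.512, 0.1414, 0.1123]
tool_rot: [-0.039, 0.999, -0.0, -0.0]
ft_force: [-1.0, 0.2, -1.9]
grip_width: 0.0088
grip_force: 30.0
```

Run:
```python
from h import *
a=bay(.029,-.08);print(robot.get_obs()['position'],robot.get_obs()['grip_width'])
chain([([*a,.0315],94.5)])
```

```text
[0.51195748 0.14141261 0.11228582] 0.008814139640673933
[-3.1, -2.1, 80.8] -0.1 rows 3
```

move_arm(series="-3 -2 30 0 0 0; -3 -2 60 0 0 0; -3 -2 76 0 0 0; -3 -2 80 0 0 0; -3 -2 80 0 0 0; -3 -2 80 0 0 0")

```text
time: 28.08
position: [0.5148, 0.1388, 0.0326]
tool_rot: [-0.037, 0.999, -0.0, -0.0]
ft_force: [0.6, -0.5, -1.4]
grip_width: 0.0088
grip_force: 30.0
```

move_arm(series="0 0 0.5 0 0 0; 0 0 1 0 0 0; 0 0 1 0 0 0")

```text
time: 28.33
position: [0.5151, 0.1396, 0.0322]
tool_rot: [-0.039, 0.999, -0.0, 0.001]
ft_force: [-0.1, -3.9, 3.2]
grip_width: 0.0085
grip_force: 30.0
```

move_arm(series="0 0 0 0 0 0; 0 0 0 0 0 0; 0 0 0 0 0 0; 0 0 0 0 0 0; 0 0 -30 0 0 0; 0 0 -60 0 0 0; 0 0 -85 0 0 0; 0 0 -85 0 0 0", jaw=0.45)

```text
time: 29.0
position: [0.5176, 0.1413, 0.1208]
tool_rot: [-0.039, 0.999, 0.0, 0.005]
ft_force: [1.1, 0.1, 0.2]
grip_width: 0.0388
grip_force: 0.0
```

Run:
```python
from h import *
c=robot.camera('scene')
print([(np.round(r['xyz'],3).tolist(),r['p']) for r in robot.tip_of(c,'pole_1')])
chain([([.48,-.09,.11],80),([.450,-.320,.10],65)])
```

```text
[([0.654, -0.169, -0.002], 0.91), ([0.458, 0.131, 0.004], 0.75), ([0.586, 0.012, 0.0], 0.72), ([0.515, 0.138, 0.005], 0.71), ([0.447, -0.321, 0.0], 0.55), ([0.469, 0.222, 0.006], 0.54), ([0.512, 0.217, 0.003], 0.47)]
[52.8, -227.6, 7.3] 14.4 rows 7
[-10.4, -231.7, 10.0] 15.0 rows 7
```

move_arm(series="53 -228 7 0 0 14.5; 53 -228 7 0 0 14.5; 53 -228 7 0 0 14.5; 53 -228 7 0 0 14.5; 53 -228 7 0 0 14.5; 53 -228 7 0 0 14.5; 53 -228 7 0 0 14.5", jaw=0.55)

```text
time: 29.68
position: [0.4785, -0.095, 0.1081]
tool_rot: [0.091, 0.996, -0.0, -0.001]
ft_force: [0.4, -0.2, 0.2]
grip_width: 0.0478
grip_force: 0.0
```

move_arm(series="-10 -232 10 0 0 15; -10 -232 10 0 0 15; -10 -232 10 0 0 15; -10 -232 10 0 0 15; -10 -232 10 0 0 15; -10 -232 10 0 0 15; -10 -232 10 0 0 15; -10 -232 10 0 0 15")

```text
time: 30.35
position: [0.4478, -0.3207, 0.0981]
tool_rot: [0.218, 0.976, 0.001, -0.001]
ft_force: [0.4, 0.2, -0.6]
grip_width: 0.0482
grip_force: 0.0
```

Run:
```python
from h import *
print(robot.get_obs()['position'])
for c in (robot.camera('scene'),robot.camera('top')):
  print([(np.round(r['xyz'],3).tolist(),r['p']) for r in robot.tip_of(c,'pole_1')])
chain([([.4495,-.320,.025],65)])
```

```text
[ 0.44781166 -0.32072818  0.0980734 ]
[([0.449, -0.324, -0.002], 0.96), ([0.467, 0.222, 0.003], 0.71), ([0.583, 0.014, 0.005], 0.69), ([0.458, 0.129, 0.002], 0.52), ([0.515, 0.141, 0.008], 0.45), ([0.515, 0.216, 0.0], 0.42)]
[([0.511, 0.139, 0.006], 0.72), ([0.652, -0.164, -0.002], 0.69), ([0.453, 0.136, -0.001], 0.61), ([0.514, 0.22, 0.006], 0.51), ([0.466, 0.214, 0.002], 0.48), ([0.588, 0.007, 0.003], 0.47)]
[-2.0, -1.1, 74.0] 0.0 rows 3
```

move_arm(series="-2 -1 30 0 0 0; -2 -1 60 0 0 0; -2 -1 73 0 0 0; -2 -1 73 0 0 0")

```text
time: 30.88
position: [0.4485, -0.3191, 0.0238]
tool_rot: [0.216, 0.976, 0.002, -0.003]
ft_force: [-0.3, -0.3, -0.1]
grip_width: 0.0481
grip_force: 0.0
```

move_arm(series="0 0 0 0 0 0; 0 0 0 0 0 0; 0 0 0 0 0 0; 0 0 0 0 0 0; 0 0 0 0 0 0; 0 0 0 0 0 0; 0 0 0 0 0 0; 0 0 0 0 0 0", jaw=0, newtons=30)

```text
time: 31.55
position: [0.4502, -0.3226, 0.0273]
tool_rot: [0.217, 0.976, -0.0, 0.0]
ft_force: [0.9, 2.4, 5.9]
grip_width: 0.016
grip_force: 30.0
```

move_arm(series="0 0 -20 0 0 0; 0 0 -50 0 0 0; 0 0 -85 0 0 0; 0 0 -85 0 0 0")

```text
time: 31.88
position: [0.4525, -0.3257, 0.1168]
tool_rot: [0.217, 0.976, -0.003, 0.004]
ft_force: [0.9, -1.4, -1.4]
grip_width: 0.0155
grip_force: 30.0
```

Run:
```python
from h import *
print(robot.get_obs()['grip_width'])
a=bay(0,.08);print(a)
chain([([.47,-.09,.115],80),([.47,.13,.115],90),([*a,.115],94.5)])
```

```text
0.0154892001095284
[0.47372327 0.29675339]
[84.0, 220.9, -0.1] -15.1 rows 7
[38.2, 216.7, 0.0] -10.0 rows 7
[-3.7, 166.8, 0.0] -4.5 rows 6
```

Thick (16 mm), so it goes in bay_three.

move_arm(series="84 221 0 0 0 -15; 84 221 0 0 0 -15; 84 221 0 0 0 -15; 84 221 0 0 0 -15; 84 221 0 0 0 -15; 84 221 0 0 0 -15; 84 221 0 0 0 -15")

```text
time: 32.47
position: [0.465, -0.0813, 0.1108]
tool_rot: [0.085, 0.996, 0.001, -0.002]
ft_force: [-0.8, -0.2, -2.2]
grip_width: 0.0155
grip_force: 30.0
```

move_arm(series="38 217 0 0 0 -10; 38 217 0 0 0 -10; 38 217 0 0 0 -10; 38 217 0 0 0 -10; 38 217 0 0 0 -10; 38 217 0 0 0 -10; 38 217 0 0 0 -10")

```text
time: 33.05
position: [0.4677, 0.136, 0.1111]
tool_rot: [-0.002, 1.0, 0.0, 0.0]
ft_force: [-0.4, -0.2, -1.8]
grip_width: 0.0158
grip_force: 30.0
```

move_arm(series="-4 167 0 0 0 -4.5; -4 167 0 0 0 -4.5; -4 167 0 0 0 -4.5; -4 167 0 0 0 -4.5; -4 167 0 0 0 -4.5; -4 167 0 0 0 -4.5; -4 167 0 0 0 -4.5")

```text
time: 33.63
position: [0.4721, 0.299, 0.1109]
tool_rot: [-0.039, 0.999, -0.001, -0.001]
ft_force: [0.5, -0.4, -1.5]
grip_width: 0.0159
grip_force: 30.0
```

Run:
```python
from h import *
a=bay(0,.08);print(robot.get_obs()['position'],robot.get_obs()['grip_width'])
chain([([*a,.0305],94.5)])
```

```text
[0.4721292  0.29895429 0.11088692] 0.015890286876042957
[-1.5, -2.2, 80.4] -0.1 rows 3
```

move_arm(series="-1 -2 30 0 0 0; -1 -2 60 0 0 0; -1 -2 76 0 0 0; -1 -2 80 0 0 0; -1 -2 80 0 0 0; -1 -2 80 0 0 0")

```text
time: 34.13
position: [0.4738, 0.2961, 0.0316]
tool_rot: [-0.037, 0.999, -0.0, -0.0]
ft_force: [0.0, 0.3, -1.5]
grip_width: 0.0154
grip_force: 30.0
```

move_arm(series="0 0 0.5 0 0 0; 0 0 1 0 0 0; 0 0 1 0 0 0")

```text
time: 34.38
position: [0.474, 0.2973, 0.0312]
tool_rot: [-0.039, 0.999, -0.0, 0.0]
ft_force: [0.1, -2.9, 4.0]
grip_width: 0.0159
grip_force: 30.0
```

move_arm(series="0 0 0 0 0 0; 0 0 0 0 0 0; 0 0 0 0 0 0; 0 0 0 0 0 0; 0 0 -30 0 0 0; 0 0 -60 0 0 0; 0 0 -95 0 0 0; 0 0 -110 0 0 0", jaw=0.45)

```text
time: 35.05
position: [0.475, 0.2997, 0.1442]
tool_rot: [-0.039, 0.999, 0.001, 0.003]
ft_force: [1.4, -0.2, 0.1]
grip_width: 0.0388
grip_force: 0.0
```

Run:
```python
from h import *
chain([([.55,.0,.14],50)])
```

```text
[-51.5, -304.6, 3.9] 44.5 rows 9
```

move_arm(series="-51 -304 0 0 0 44; -51 -304 0 0 0 44; -51 -304 0 0 0 44; -51 -304 0 0 0 44; -51 -304 0 0 0 44; -51 -304 0 0 0 44; -51 -304 0 0 0 44; -51 -304 0 0 0 44")

```text
time: 35.72
position: [0.5498, -0.0054, 0.1408]
tool_rot: [0.34, 0.94, -0.0, 0.002]
ft_force: [-0.6, -0.0, -0.2]
grip_width: 0.0393
grip_force: 0.0
```

Run:
```python
from h import *
s=snap('scene','s6');t=snap('top','t6')
f=lambda i,w:cv2.resize(i[:,:,::-1],(w,560),interpolation=cv2.INTER_CUBIC)
cv2.imwrite('pics/m6.png',np.hstack([f(s['img'][130:350,190:350],400),f(t['img'][120:260,220:320],400)]))
for n in('pole_1','cover_grip','bay_one','bay_two','bay_three'):
  for c in(s,t): print(n,[(np.round(r['xyz'],3).tolist(),r['p']) for r in robot.tip_of(c,n)])
chain([([.598,.226,.12],3),([.598,.226,.0667],3)])
```

```text
pole_1 [([0.458, 0.133, 0.006], 0.72), ([0.474, 0.295, 0.003], 0.69), ([0.466, 0.223, 0.002], 0.67), ([0.585, 0.012, 0.002], 0.65), ([0.65, -0.168, -0.003], 0.64), ([0.514, 0.218, 0.003], 0.58), ([0.514, 0.142, 0.006], 0.58)]
pole_1 [([0.511, 0.137, 0.006], 0.79), ([0.653, -0.167, -0.003], 0.75), ([0.468, 0.216, 0.005], 0.68), ([0.475, 0.297, 0.007], 0.67), ([0.513, 0.218, 0.004], 0.61), ([0.454, 0.135, 0.003], 0.58)]
cover_grip [([0.597, 0.224, 0.07], 0.97)]
cover_grip [([0.598, 0.226, 0.074], 0.64)]
bay_one [([0.488, 0.138, 0.006], 0.78)]
bay_one [([0.489, 0.139, 0.005], 0.89)]
bay_two [([0.479, 0.216, 0.006], 0.75)]
bay_two [([0.478, 0.222, 0.013], 0.76)]
bay_three [([0.475, 0.297, 0.001], 0.78)]
bay_three [([0.473, 0.3, 0.009], 0.73), ([0.533, -0.256, -0.0], 0.54)]
[104.6, 206.3, 20.6] 47.5 rows 8
[0.0, 0.0, 53.3] 0.0 rows 3
```

View pics/m6.png

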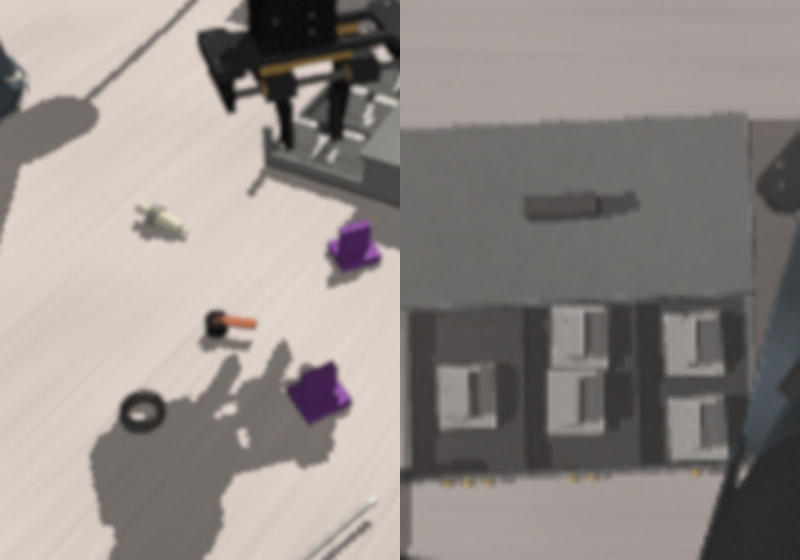

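All five pole pieces stand in their bays: two in bay_one at px (695,345) and (698,428), two in the middle bay at (580,335) and (575,400), and one in bay_three at (467,395). Only the purple look-alikes remain outside. Now to shut the cover.

move_arm(series="105 206 20 0 0 47.5; 105 206 20 0 0 47.5; 105 206 20 0 0 47.5; 105 206 20 0 0 47.5; 105 206 20 0 0 47.5; 105 206 20 0 0 47.5; 105 206 20 0 0 47.5; 105 206 20 0 0 47.5", jaw=0.55)

```text
time: 36.98
position: [0.5976, 0.2279, 0.1201]
tool_rot: [0.688, 0.726, -0.0, 0.0]
ft_force: [1.3, -0.1, -0.5]
grip_width: 0.0478
grip_force: 0.0
```

Run:
```python
from h import *
print(robot.get_obs()['position']);chain([([.598,.226,.0667],3.5)])
```

```text
[0.59761748 0.22790553 0.12011342]
[-1.9, 0.3, 53.4] -0.4 rows 3
```

move_arm(series="-2 0 25 0 0 0; -2 0 48 0 0 0; -2 0 53 0 0 0; -2 0 53 0 0 0")

```text
time: 37.32
position: [0.5962, 0.2218, 0.0657]
tool_rot: [0.688, 0.725, -0.002, -0.001]
ft_force: [-0.3, 0.3, 0.0]
grip_width: 0.0477
grip_force: 0.0
```

move_arm(series="0 0 0 0 0 0; 0 0 0 0 0 0; 0 0 0 0 0 0; 0 0 0 0 0 0; 0 0 0 0 0 0; 0 0 0 0 0 0; 0 0 0 0 0 0; 0 0 0 0 0 0", jaw=0, newtons=20)

```text
time: 37.98
position: [0.5976, 0.223, 0.0681]
tool_rot: [0.688, 0.725, -0.0, -0.0]
ft_force: [-1.4, -0.1, 4.9]
grip_width: 0.0141
grip_force: 20.0
```

move_arm(series="0 -16 0 0 0 0; 0 -32 0 0 0 0; 0 -48 0 0 0 0; 0 -64 0 0 0 0; 0 -80 0 0 0 0; 0 -96 0 0 0 0; 0 -108 0 0 0 0; 0 -108 0 0 0 0")

```text
time: 38.65
position: [0.4881, 0.2154, 0.0681]
tool_rot: [0.688, 0.726, -0.002, 0.001]
ft_force: [-1.0, -8.3, 5.4]
grip_width: 0.0138
grip_force: 20.0
```

move_arm(series="0 -3 0 0 0 0; 0 -6 0 0 0 0; 0 -9 0 0 0 0; 0 -11 0 0 0 0; 0 -13 0 0 0 0; 0 -14 0 0 0 0")

```text
time: 39.15
position: [0.48, 0.2148, 0.0682]
tool_rot: [0.688, 0.726, 0.002, 0.004]
ft_force: [6.3, -10.4, -1.8]
grip_width: 0.0137
grip_force: 20.0
```

move_arm(series="0 0 0 0 0 0; 0 -2 0 0 0 0; 0 -2 0 0 0 0")

```text
time: 39.4
position: [0.48, 0.2149, 0.0682]
tool_rot: [0.688, 0.726, 0.003, 0.005]
ft_force: [8.4, -9.1, -2.8]
grip_width: 0.014
grip_force: 20.0
```

move_arm(series="0 2 0 0 0 0; 0 4 0 0 0 0; 0 4 0 0 0 0; 0 4 0 0 0 0; 0 4 -30 0 0 0; 0 4 -60 0 0 0; 0 4 -100 0 0 0; 0 4 -110 0 0 0", jaw=0.55)

```text
time: 40.07
position: [0.4807, 0.2181, 0.1824]
tool_rot: [0.689, 0.725, 0.004, 0.002]
ft_force: [1.5, 0.9, -0.2]
grip_width: 0.0473
grip_force: 0.0
```

move_arm(series="-200 0 0 0 0 0; -200 0 0 0 0 0; -200 0 0 0 0 0; -200 0 0 0 0 0; -200 0 0 0 0 0; -200 0 0 0 0 0; -200 0 0 0 0 0; -200 0 0 0 0 0")

```text
time: 40.73
position: [0.4878, 0.0178, 0.1773]
tool_rot: [0.689, 0.725, -0.0, -0.001]
ft_force: [-0.7, 0.3, 0.0]
grip_width: 0.0478
grip_force: 0.0
```

Run:
```python
from h import *
o=robot.get_obs();print(o['position'],o['ft_force'],o['grip_width'])
s=snap('scene','s7');t=snap('top','t7')
for c in(s,t): print([(np.round(r['xyz'],3).tolist(),r['p']) for r in robot.tip_of(c,'cover_grip')],[(np.round(r['xyz'],3).tolist(),r['p']) for r in robot.tip_of(c,'pole_1')])
f=lambda i:cv2.resize(i[:,:,::-1],(400,560),interpolation=cv2.INTER_CUBIC)
cv2.imwrite('pics/m7.png',np.hstack([f(s['img'][120:260,290:390]),f(t['img'][120:260,220:320])]))
```

```text
[0.48781377 0.01776597 0.17726131] [-0.66118511  0.32138885  0.03520844] 0.04778497181832686
[([0.479, 0.217, 0.066], 0.61)] [([0.514, 0.219, 0.002], 0.63), ([0.458, 0.129, 0.005], 0.58), ([0.587, 0.012, 0.002], 0.57), ([0.515, 0.142, 0.004], 0.55), ([0.469, 0.293, 0.001], 0.55)]
[([0.48, 0.219, 0.069], 0.79)] [([0.653, -0.168, -0.003], 0.72)]
```

View pics/m7.png

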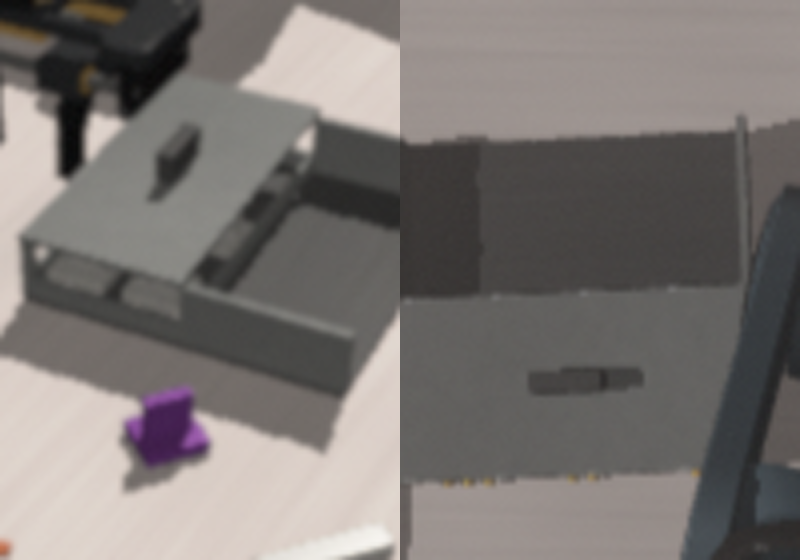

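The cover is fully shut (grip at about (.480,.218), front edge over the studs), and the arm is clear.

```bash
python3 -c "
from rig import robot
print(robot.hand_in())"
```

```text
the job is handed in; nothing more can be done
None
```

I handed the job in: all five grey pole pieces were gauged and stood in their bays (two thin, two medium, one thick), and the cover is shut; the hand-in call returned no verdict.

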